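# Slide the gap gauge under the gauging bridge to its line

## Robot

A 6-joint arm with a two-finger parallel gripper is mounted at the origin on the work surface; the furniture and walls round the work are solid. World frame = base frame: x ahead of the robot, y to its left, z up, the work surface at z = 0. Lengths are in m, angles in degrees, forces in N, time in s.
With the tool pointing down it reaches from about 0.35 to 0.875 m from the base axis. Payload 4.2 kg.
Tool frame: the origin (TCP) lies on the centre line of the jaws, within the pads' length; the fingertips stand tip_reach ahead of it and the grasp point (between the pads) is the TCP (tip_reach is the distance from the TCP to the fingertips, in m); z points along the fingers, y is the line along which they close (so a half turn about z gives the same grasp; the last joint's range is limited). The gripper opens to 87 mm and grips with 3 to 60 N. Pads are 19 mm wide; open, the fingers measure 117 mm over their backs; the gripper's body (75 mm by 190 mm) begins 51 mm behind the grasp point.
Start: joints at [86.436, 22.042, 0.453, 0, -68.411, -14.817], TCP at [0.197, 0.593, 0.242] pointing down, gripper open.
Joint ranges: [-179.83, 179.83], [-69.29, 118.12], [-61.27, 80.66], [-181.25, 117.63], [-171.15, -9.14], [-177.46, 177.46]. Speed limits (degrees/s): [159.86, 159.86, 180, 180, 180, 180].

## Interface

Orientations are given as a 3x3 rotation matrix whose columns are the frame's x, y, z axes.
In Python, from station import sense, capture, finish_job, tip_reach gives the robot as it stands.
- The arm moves only by the tool arm_command, never from a script. Its argument "deltas" is a list of rows, each a list of 7 numbers: the turn, a rotation vector about the tool's x, y, z in rad, then the shift along the tool's x, y, z in cm, then the closure, from -1 (fully open) to 1 (shut), so that 0 is half open. In form: [[rx, ry, rz, dx, dy, dz, hand], ...]. A call has 1 to 8 rows; each row is the pose to reach, as a shift and turn from the pose commanded when the call began, along the tool's axes at that moment; what a row does not reach only later rows make up. A row lasts 1/12 s, in which the tool goes at most 41.7 mm and 7.16 degrees, less where a joint would pass 70% of its speed; a pose out of reach is approached as far as the arm can. A call with a gripper value outside its range is refused whole. The fingers move at their own pace and stop on an object; the grip force is fixed at half the most. Time passes only in rows, so rows that repeat a pose let the fingers close. It gives the time, the measured TCP pose, the force, the opening and the grip force at its end, in the units of the state.
- sense(): the state, without advancing time (a new reading comes with each control period).
- capture(name): name is "side" or "top" or "wrist"; returns a dict with "pixels" (480x640x3 uint8, blue, green, red), "fovy" (degrees; the focal length in pixels is half the picture's height over the tangent of half this angle, whatever the lens; pixels are square), "cx", "cy" (the principal point, pixels), "rvec" (rotation vector, rad) and "tvec" (3), from world to camera coordinates, as OpenCV has them. Camera axes: x right, y down, z forward; pixel columns grow to the right and rows downward; lengths in m; the calibration is good to about 2 mm. A picture is of the moment at which its call begins. There is no depth.
- finish_job(): hands the job in; it is judged then, once.
The state is a dict: "time_s": time; "joints": joint angles; "joint_velocities": joint speeds; "effort": joint torques, N m; "tcp_pos": TCP position; "ee_rot": TCP orientation; "wrist_force": force on the tool from outside, world axes, zero at the start; "moment": the same for the moment, N m; "gripper_width": opening from 0.0 (shut) to 1.0 (fully open); "gripper_force": force on a finger pad.
Only numpy, scipy, OpenCV 4.12 (cv2) and the standard library are available. Lean on these libraries where they do the work, as an engineer would, in place of code of your own. Each camera call takes 0.05 s, during which the arm holds its last target. There are 200 camera calls.

## Task

The stray pine block on the plywood board is in the way: lay it back on its stack in running bond, centred over the joint of the two lower blocks and in line with them. Slide the flat gap gauge along the board, nose first, into the slot under the blue bridge until its red line is level with the slot's mouth, and leave it there. Keep the gauge flat on the board, and leave the stack's lower blocks and everything else where they stand.

Things in the scene. Friction and masses are not known exactly. Their poses are not given: they have to be found in the camera images.
- gauge: loose flat steel gap gauge, a plain plate 90 mm wide (x) x 140 mm long (y) x 12 mm thick, about 0.3 kg, lying flat on a plywood board; origin at the centre of its underside. Its nose is the bare end at its own -y (y = -70 mm), its tail (y = +70 mm) is dipped orange. Too wide to grip for most hands: push it by its edges. Friction with the board stops it as soon as the push stops
- gauge_line (a point): middle of the red line across the gauge's top, 60 mm behind the nose (gauge frame y = -10 mm), given at the underside's height; axes as the gauge
- slot_mouth (a point): middle of the mouth of the slot under the blue bridge, on the fixed board's top (z = 22 mm). The gauge goes in along this frame's -y. Slot 94 mm wide (x), 18 high, 60 deep, open at both ends, no end stop: line at the mouth = nose flush with the bridge's far face. Bridge top 36 mm above the board (screws 39). Board: x -120 to +71, y -75 to +305. Gauge starts before the mouth, yawed up to 0.35 rad
- stray_block: loose pine block 44 mm (x) x 120 mm (y) x 44 mm high, about 0.16 kg, lying on the board across the gauge's path between the mouth and the gauge; origin at the centre of its underside
- stack_joint (a point): the joint of the stack's lower course, on the blocks' top (z = 51 mm: they stand on a magazine), at its middle: two loose pine blocks, each like the stray one, stand end to end along this frame's y, with a 1 mm gap between them. The upper block belongs with its underside's centre here and its length along y. A white basket, 90 mm high, stands between stack and board at x 345-455, y 16-184 mm of the world
- stack_left: the lower block at the -y side of the joint, 44 x 120 x 44 mm, loose; origin at the centre of its underside
- stack_right: the lower block at the +y side of the joint, 44 x 120 x 44 mm, loose; origin at the centre of its underside
- spool: bystander: yellow-flanged solder spool, 60 mm across, 45 mm high; origin under its centre
- small_bottle: bystander: small white bottle with a red spout, 42 mm across, 100 mm high; origin under its centre
- black_tape: bystander: roll of black tape lying flat, 53 mm across, 19 mm high; origin under its centre
- mug: bystander: white mug with dots, 82 x 114 x 91 mm; origin under its centre
- fence_end (a point): free end of the straight aluminium fence, at board level on the face that the gauge slides along (mouth frame x = +47, y = +290 mm); axes as slot_mouth. The fence, 26 mm high and 20 mm thick, runs on into the slot as its +x wall; the gauge starts on its -x side. The slot's -x wall is a cheek with a flared lead-in, also 26 mm high, reaching out to y = +26, x = -47 to -70 mm

How it is judged:
By the outcome, as a careful person would: the job done as asked, in the order asked, and still so for the second after the job is handed in, with the robot touching nothing.
It also fails if it takes over 70 s, if anything falls off the work surface, if the arm or the gripper's body presses on something with over 40 N, if the wrist force passes 120 N, or if a joint passes its speed limit or range.

## Working session

There is one attempt and no reset: what is moved stays moved. The work goes in short steps, Python scripts to look and compute and a tool call to move; the robot and the scene stay as the last step left them, time stands still between calls to the robot, and variables do not carry over. Pictures are saved under pics/ and viewed, at most 10 in all, crops included, and the job is handed in when it is done.

Besides the shell and the picture viewer there is one more tool, called by a JSON object that holds its "name" and its "arguments", one argument or row to a line. arm_command: Moves the arm, as the interface text tells. Its arguments: {"type":"object","properties":{"deltas":{"type":"array"}},"required":["deltas"]}

```bash
mkdir -p pics; cat > h.py <<'E'
import numpy as np, cv2
from station import sense, capture, finish_job, tip_reach
def cam(n,save=None):
    c=capture(n); p=c["pixels"]; f=p.shape[0]/2/np.tan(np.radians(c["fovy"])/2)
    c["K"]=np.array([[f,0,c["cx"]],[0,f,c["cy"]],[0,0,1]]); c["R"]=cv2.Rodrigues(np.array(c["rvec"],float))[0]; c["t"]=np.array(c["tvec"],float).ravel()
    if save: cv2.imwrite(f"pics/{save}.png",p)
    return c
def w(c,uv,z):
    uv=np.atleast_2d(np.array(uv,float)); d=(np.linalg.inv(c["K"])@np.c_[uv,np.ones(len(uv))].T).T@c["R"]; o=-c["R"].T@c["t"]
    return o+d*((z-o[2])/d[:,2])[:,None]
def px(c,P): return cv2.projectPoints(np.atleast_2d(np.array(P,float)),np.array(c["rvec"],float),c["t"],c["K"],None)[0][:,0]
E
python3 - <<'E'
from h import *
import pickle
for n in("top","side","wrist"):
    c=cam(n,n+"0"); pickle.dump(c,open(n+"0.pkl","wb")); print(n,c["fovy"],-c["R"].T@c["t"])
s=sense(); print(tip_reach,s)
E
```

```text
top 43.58377202512242 [ 0.17852562 -0.02699984  1.68436224]
side 48.47992950811158 [0.39286653 1.3635436  0.75602771]
wrist 58.86758483555317 [0.27083608 0.5686867  0.38369562]
0.019 {'time_s': 0.15, 'joints': array([ 8.64365380e+01,  2.20798096e+01,  3.98373192e-01, -2.12015988e-02,
       -6.84100324e+01, -1.48171600e+01]), 'joint_velocities': array([ 0.03573818, -0.09843822,  0.09402959,  0.0439214 , -0.05751587,
        0.02648496]), 'effort': array([-9.54155803e-04, -3.91051304e+01,  1.87588406e+01,  4.22238708e+00,
        1.23680447e-02, -1.37094157e-04]), 'tcp_pos': array([0.19692233, 0.59272899, 0.24072212]), 'ee_rot': array([[ 9.48939699e-01, -3.15457210e-01, -4.42634079e-04],
       [-3.15457511e-01, -9.48938400e-01, -1.57193407e-03],
       [ 7.58454596e-05,  1.63130288e-03, -9.99998667e-01]]), 'wrist_force': array([1.10561061, 0.21846963, 0.07372313]), 'moment': array([-0.04491512, -0.03391386,  0.02212231]), 'gripper_force': 0.0, 'gripper_width': 0.9973408197084993}
```

View pics/top0.png

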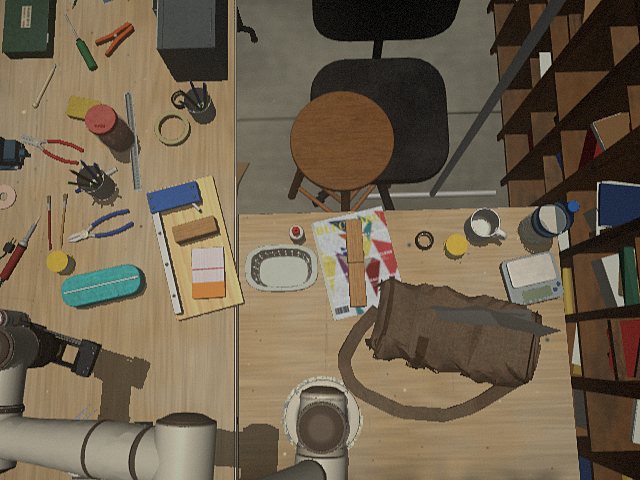

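View pics/side0.png

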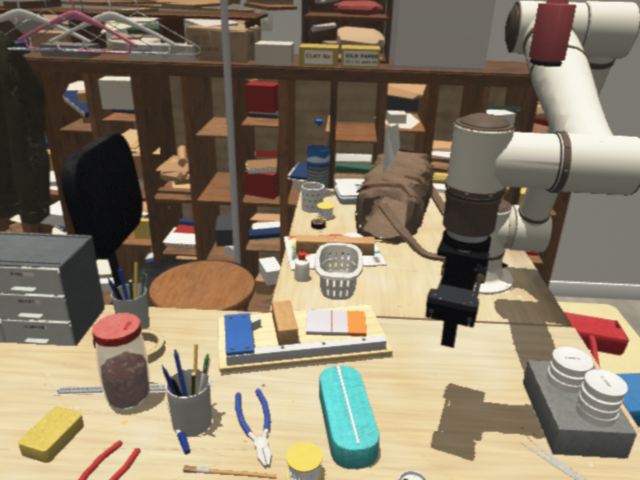

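The top view shows the board at about (140–245, 175–320), with the bridge at (175,195), the stray block at (195,229) and the gauge at (209,272). The stack is at (357,262) and the basket at (281,269). I'll enlarge that region.

```bash
python3 - <<'E'
import cv2
p=cv2.imread("pics/top0.png")[170:325,140:400]
cv2.imwrite("pics/top0c.png",cv2.resize(p,None,fx=3,fy=3,interpolation=cv2.INTER_CUBIC))
E
```

```text
(no output)
```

View pics/top0c.png

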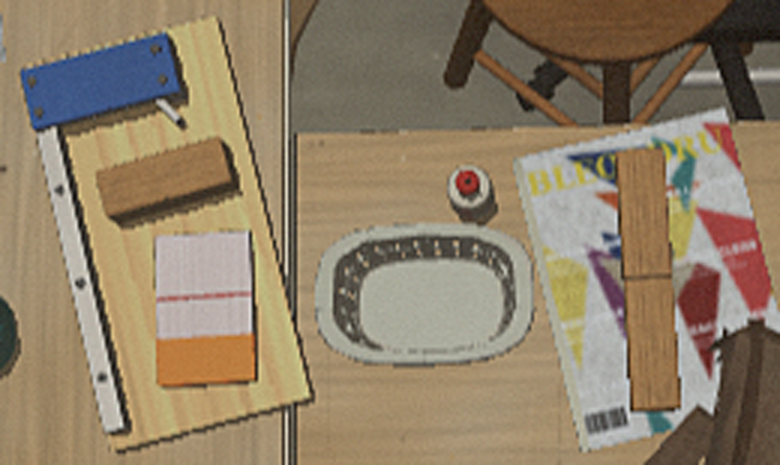

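```bash
cat > m.py <<'E'
from h import *
import pickle
from scipy.optimize import least_squares
def fit(c,uv,loc,z,scale=1):
    W=w(c,uv,z)[:,:2]; L=np.array(loc,float)/1000
    def T(q): 
        a=q[2]; R=np.array([[np.cos(a),-np.sin(a)],[np.sin(a),np.cos(a)]]); return L@R.T+q[:2]
    best=min((least_squares(lambda q:(T(q)-W).ravel(),[*W.mean(0),a0]) for a0 in(0,1.5,3,-1.5)),key=lambda r:r.cost)
    return best.x, np.round(1000*(T(best.x)-W),1)
E
python3 - <<'E'
from m import *
c=pickle.load(open("top0.pkl","rb"))
cr=lambda l:[(140+(u-1)/3,170+(v-1)/3) for u,v in l]
for n,uv,loc,z in [
("board",[(312,396),(217,17),(116,447)],[(-120,305),(-120,-75),(71,305)],.022),
("gauge",[(156,234),(252,231),(256,383),(156,384),(157,298),(251,295)],[(45,-70),(-45,-70),(-45,70),(45,70),(45,-10),(-45,-10)],.034),
("stray",[(97,173),(220,139),(229,177),(108,214)],[(-22,60),(-22,-60),(22,-60),(22,60)],.066),
("stack",[(617,151),(662,149),(633,410),(680,409),(624,276),(671,275)],[(22,120.5),(-22,120.5),(22,-120.5),(-22,-120.5),(22,0),(-22,0)],.051)]:
    q,r=fit(c,cr(uv),loc,z); print(n,np.round(q[:2]*1000,1),np.round(np.degrees(q[2]),2),r.tolist())
# predicted stack side
print(w(c,cr([(60,130),(128,430),(47,130),(22,70),(168,35),(35,130),(182,92)]),.05).round(4))
E
```

```text
board [579.6 398.4] -256.07 [[0.1, -2.0], [3.7, -0.7], [-3.8, 2.6]]
gauge [395.9 308. ] 90.68 [[-0.7, -0.1], [0.1, -0.5], [1.8, 1.9], [-0.8, -0.1], [-0.5, 0.8], [0.2, -2.0]]
stray [514.7 340.3] 15.12 [[-41.1, -9.2], [-38.6, -11.9], [39.8, 8.1], [40.0, 13.0]]
stack [ 410.4 -101.7] 271.79 [[2.3, -42.6], [0.2, 43.1], [1.0, -43.3], [-0.2, 43.1], [-1.1, -43.7], [-2.2, 43.3]]
[[0.5642 0.4413 0.05  ]
 [0.2838 0.3736 0.05  ]
 [0.5646 0.4535 0.05  ]
 [0.623  0.4783 0.05  ]
 [0.653  0.3413 0.05  ]
 [0.5649 0.4647 0.05  ]
 [0.5974 0.3275 0.05  ]]
```

View pics/wrist0.png

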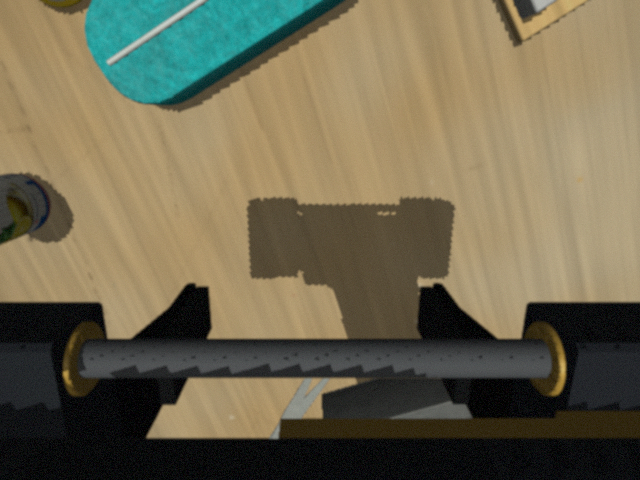

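The wrist view shows the pencil case, a board corner at (518,40) and the fingers at the bottom. The camera sits about 78 mm along tool +x from the TCP. Next I'll redo the stray and stack fits with the corner order corrected.

```bash
python3 - <<'E'
from m import *
c=pickle.load(open("top0.pkl","rb"))
cr=lambda l:[(140+(u-1)/3,170+(v-1)/3) for u,v in l]
for n,uv,loc,z in [
("board+fence",[(312,396),(217,17),(116,447)],[(-120,305),(-120,-75),(71,305)],.022),
("stray",[(97,173),(220,139),(229,177),(108,214)],[(-60,22),(60,22),(60,-22),(-60,-22)],.066),
("stack",[(617,151),(662,149),(633,410),(680,409),(624,276),(671,275)],[(120.5,22),(120.5,-22),(-120.5,22),(-120.5,-22),(0,22),(0,-22)],.051)]:
    q,r=fit(c,cr(uv),loc,z); print(n,np.round(q[:2]*1000,1),np.round(np.degrees(q[2]),2),r.tolist())
S=sense(); R=np.array(S["ee_rot"]); T=np.array(S["tcp_pos"])
cw=-c["R"].T@c["t"]
v=pickle.load(open("wrist0.pkl","rb")); print("wristcam in tool",R.T@(-v["R"].T@v["t"]-T), (R.T@v["R"].T).round(3).tolist())
print("bag edge",w(c,[(380,285),(345,350)],.15))
d=np.array([.515,.340,.24])-T; print("tool delta cm",R.T@d*100)
E
```

```text
board+fence [579.6 398.4] -256.07 [[0.1, -2.0], [3.7, -0.7], [-3.8, 2.6]]
stray [514.7 340.3] -75.02 [[1.5, 2.2], [3.7, -0.5], [-2.8, -3.4], [-2.4, 1.6]]
stack [ 410.4 -101.7] 1.63 [[1.0, 1.1], [1.5, -1.2], [-0.4, 1.0], [1.1, -0.5], [-2.4, 0.3], [-0.9, -0.7]]
wristcam in tool [ 0.07773486 -0.00026874 -0.14296824] [[-0.0, -0.958, -0.286], [1.0, -0.001, 0.001], [-0.001, -0.286, 0.958]]
bag edge [[ 0.33540936 -0.15753817  0.15      ]
 [ 0.17384658 -0.06274138  0.15      ]]
tool delta cm [38.15617339 13.94831703  0.0978602 ]
```

{"name": "arm_command", "arguments": {
  "deltas": [
    [0, 0, 0.12, 4, 1.5, 0, -1],
    [0, 0, 0.24, 8, 3, 0, -1],
    [0, 0, 0.36, 12, 4.4, 0, -1],
    [0, 0, 0.48, 16, 5.8, 0, -1],
    [0, 0, 0.6, 20, 7.3, 0, -1],
    [0, 0, 0.72, 24, 8.8, 0, -1],
    [0, 0, 0.84, 28, 10.2, 0, -1],
    [0, 0, 0.96, 32, 11.7, 0, -1]
  ]
}}

```text
time_s: 0.82
tcp_pos: [0.4592, 0.3842, 0.2414]
ee_rot: [[0.281, -0.96, -0.0], [-0.96, -0.281, -0.0], [0.0, 0.0, -1.0]]
wrist_force: [0.5, 1.6, -0.1]
gripper_width: 1.004
gripper_force: 0.0
```

{"name": "arm_command", "arguments": {
  "deltas": [
    [0, 0, 0.02, 3, -2, 0, -1],
    [0, 0, 0.02, 5.8, -4.1, 0, -1],
    [0, 0, 0.02, 5.8, -4.1, 0, -1],
    [0, 0, 0.02, 5.8, -4.1, 0, -1]
  ]
}}

```text
time_s: 1.15
tcp_pos: [0.515, 0.3404, 0.2408]
ee_rot: [[0.263, -0.965, -0.001], [-0.965, -0.263, -0.001], [0.0, 0.001, -1.0]]
wrist_force: [-0.6, 0.7, -0.2]
gripper_width: 1.0
gripper_force: 0.0
```

```bash
python3 - <<'E'
from h import *
import pickle
c=cam("wrist","w1"); pickle.dump(c,open("w1.pkl","wb")); S=sense(); pickle.dump(S,open("s1.pkl","wb")); print(S["tcp_pos"],S["time_s"])
E
```

```text
[0.51409326 0.34134216 0.24091547] 1.2
```

View pics/w1.png

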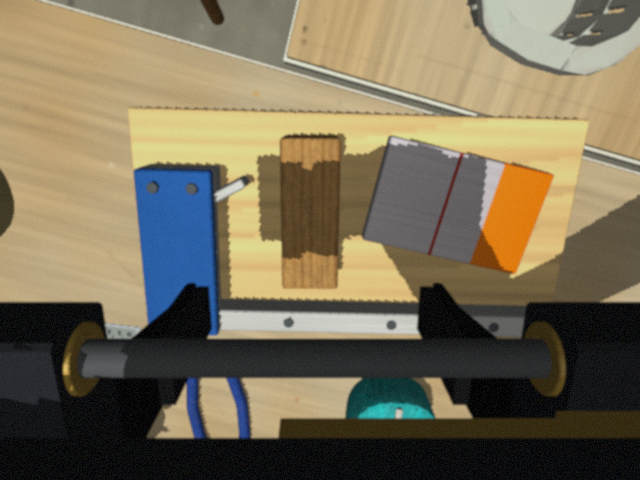

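The wrist view shows the block top at (281–340, 140–287). The gauge corners are (389,137), (364,239), (515,272) and (552,176), and the bridge's mouth edge runs from (212,168) to (217,333).

```bash
python3 - <<'E'
from m import *
c=pickle.load(open("w1.pkl","rb"));S=pickle.load(open("s1.pkl","rb"))
res={}
for n,uv,loc,z in [
("board",[(129,108),(587,121)],[(-120,-75),(-120,305)],.022),
("gauge",[(364,239),(389,137),(515,272),(552,176),(431,255),(462,153)],[(45,-70),(-45,-70),(45,70),(-45,70),(45,-10),(-45,-10)],.034),
("stray",[(282,287),(281,139),(340,139),(338,287)],[(-60,22),(60,22),(60,-22),(-60,-22)],.066)]:
    q,r=fit(c,uv,loc,z); res[n]=q; print(n,np.round(q[:2]*1000,1),np.round(np.degrees(q[2]),2),r.tolist())
print("bridge",w(c,[(136,169),(212,168),(217,333)],.058).round(4).tolist())
print("fence inner",w(c,[(225,311),(420,312)],.048).round(4).tolist())
q=res["board"];a=q[2]
P=np.vstack([w(c,[(136,169),(212,168),(217,333)],.058),w(c,[(225,311),(420,312)],.048)])[:,:2]
M=np.array([[np.cos(a),-np.sin(a)],[np.sin(a),np.cos(a)]])
print("in mouth frame",(1000*(P-q[:2])@M).round(1).tolist(), "gauge",(1000*(res["gauge"][:2]-q[:2])@M).round(1))
R=np.array(S["ee_rot"]);print("delta cm",R.T@(np.array([*res["stray"][:2],.05])-S["tcp_pos"])*100)
E
```

```text
board [581.6 401.5] -256.32 [[2.5, 0.6], [-2.5, -0.6]]
gauge [398.7 308.8] 92.7 [[1.1, 1.9], [-0.5, -1.1], [-1.6, 1.2], [-1.1, -2.2], [1.6, 0.5], [0.6, -0.4]]
stray [516.9 340.6] -75.05 [[-1.0, 1.4], [1.0, -1.6], [-0.0, -1.7], [0.1, 1.9]]
bridge [[0.6543, 0.3413, 0.058], [0.5986, 0.3253, 0.058], [0.5668, 0.4622, 0.058]]
fence inner [[0.5654, 0.4455, 0.048], [0.4017, 0.402, 0.048]]
in mouth frame [[-75.7, -56.5], [-78.0, 1.4], [62.5, -0.0], [46.6, 5.3], [43.1, 174.7]] gauge [-46.8 199.6]
delta cm [ 0.13643762 -0.27520417 19.09129202]
```

{"name": "arm_command", "arguments": {
  "deltas": [
    [0, 0, 0, 0.1, -0.25, 4, -0.29],
    [0, 0, 0, 0.1, -0.25, 8, -0.29],
    [0, 0, 0, 0.1, -0.25, 12, -0.29],
    [0, 0, 0, 0.1, -0.25, 14, -0.29],
    [0, 0, 0, 0.1, -0.25, 15, -0.29],
    [0, 0, 0, 0.1, -0.25, 16.5, -0.29],
    [0, 0, 0, 0.1, -0.25, 18.5, -0.29],
    [0, 0, 0, 0.1, -0.25, 18.5, -0.29]
  ]
}}

```text
time_s: 1.87
tcp_pos: [0.5145, 0.3415, 0.054]
ee_rot: [[0.268, -0.963, -0.004], [-0.963, -0.268, -0.003], [0.002, 0.005, -1.0]]
wrist_force: [-1.2, 0.3, -0.6]
gripper_width: 0.65
gripper_force: 0.0
```

{"name": "arm_command", "arguments": {
  "deltas": [
    [0, 0, 0, 0, 0, 0, -0.1],
    [0, 0, 0, 0, 0, 0, 0.2],
    [0, 0, 0, 0, 0, 0, 0.3],
    [0, 0, 0, 0, 0, 0, 0.3],
    [0, 0, 0, 0, 0, 0, 0.3],
    [0, 0, 0, 0, 0, 0, 0.3]
  ]
}}

```text
time_s: 2.37
tcp_pos: [0.5174, 0.3429, 0.0585]
ee_rot: [[0.267, -0.964, 0.003], [-0.964, -0.267, 0.003], [-0.002, -0.003, -1.0]]
wrist_force: [-2.1, 1.2, 6.4]
gripper_width: 0.519
gripper_force: 30.0
```

{"name": "arm_command", "arguments": {
  "deltas": [
    [0, 0, 0, 0, 0, -2, 0.3],
    [0, 0, 0, 0, 0, -6, 0.3],
    [0, 0, 0, 0, 0, -10, 0.3],
    [0, 0, 0, 0, 0, -14, 0.3],
    [0, 0, 0, 0, 0, -17, 0.3],
    [0, 0, -0.1, 1.5, 1, -19, 0.3],
    [0, 0, -0.2, 4.3, 3, -19.4, 0.3],
    [0, 0, -0.3, 7.2, 5, -19.4, 0.3]
  ]
}}

```text
time_s: 3.03
tcp_pos: [0.4876, 0.2588, 0.252]
ee_rot: [[0.545, -0.839, 0.002], [-0.839, -0.545, 0.002], [-0.001, -0.003, -1.0]]
wrist_force: [0.9, -1.1, -1.7]
gripper_width: 0.516
gripper_force: 30.0
```

```bash
python3 - <<'E'
from h import *
S=sense();R=np.array(S["ee_rot"]);d=np.array([.40,.01,.25])-S["tcp_pos"];print(S["tcp_pos"],R.T@d*100,np.degrees(np.arctan2(R[1,0],R[0,0])),S["gripper_width"],S["joints"])
E
```

```text
[0.48759624 0.25876681 0.25202748] [16.09437348 20.89440494  0.12788095] -57.004737905973116 0.5156580958627505 [ 4.47801468e+01  1.44196669e+01 -9.08227540e+00 -4.23074009e-03
 -6.63192486e+01 -1.17832528e+01]
```

{"name": "arm_command", "arguments": {
  "deltas": [
    [0, 0, -0.12, 2, 2.6, 0, 0.3],
    [0, 0, -0.24, 4, 5.2, 0, 0.3],
    [0, 0, -0.36, 6, 7.8, 0, 0.3],
    [0, 0, -0.48, 8, 10.4, 0, 0.3],
    [0, 0, -0.6, 10, 13, 0, 0.3],
    [0, 0, -0.72, 12, 15.6, 0, 0.3],
    [0, 0, -0.84, 14, 18.2, 0, 0.3],
    [0, 0, -0.96, 16, 20.8, 0, 0.3]
  ]
}}

```text
time_s: 3.7
tcp_pos: [0.3972, 0.0103, 0.2502]
ee_rot: [[0.999, -0.035, -0.001], [-0.035, -0.999, 0.0], [-0.001, 0.0, -1.0]]
wrist_force: [1.0, -0.6, -2.3]
gripper_width: 0.512
gripper_force: 30.0
```

{"name": "arm_command", "arguments": {
  "deltas": [
    [0, 0, -0.06, 0, 0, 0, 0.3],
    [0, 0, -0.063, 0, 0, 0, 0.3],
    [0, 0, -0.063, 0, 0, 0, 0.3]
  ]
}}

```text
time_s: 3.95
tcp_pos: [0.3986, 0.0116, 0.2505]
ee_rot: [[1.0, 0.02, 0.0], [0.02, -1.0, 0.0], [0.0, -0.0, -1.0]]
wrist_force: [0.6, 0.3, -1.6]
gripper_width: 0.515
gripper_force: 30.0
```

```bash
python3 - <<'E'
from h import *
import pickle
c=cam("wrist","w2"); pickle.dump(c,open("w2.pkl","wb")); S=sense(); pickle.dump(S,open("s2.pkl","wb")); R=np.array(S["ee_rot"]);print(S["tcp_pos"],S["time_s"],np.degrees(np.arctan2(R[1,0],R[0,0])))
E
```

```text
[0.39883804 0.012118   0.25050256] 4.0 1.1774835405327995
```

View pics/w2.png

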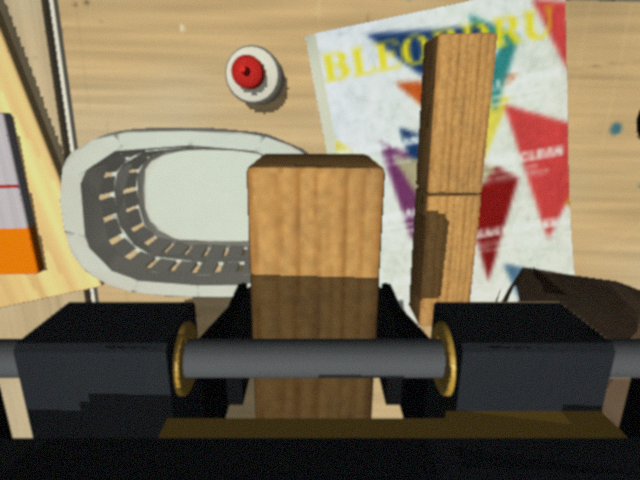

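The held block is at (248–384, 165–415). The stack's far end is at about (439–495, 35), with the joint at about row 193. I'll zoom in for the edges.

```bash
python3 - <<'E'
import cv2
p=cv2.imread("pics/w2.png")[20:335,395:515]
a=cv2.resize(p[:195],None,fx=3,fy=3,interpolation=cv2.INTER_CUBIC)
q=cv2.imread("pics/w2.png")[145:335,235:395]
b=cv2.resize(q,None,fx=2.6,fy=3,interpolation=cv2.INTER_CUBIC)
import numpy as np
b=np.vstack([b,np.zeros((a.shape[0]-b.shape[0],b.shape[1],3),np.uint8)])
cv2.imwrite("pics/w2c.png",np.hstack([a,b])); print(a.shape,b.shape)
E
```

```text
(585, 360, 3) (585, 416, 3)
```

View pics/w2c.png

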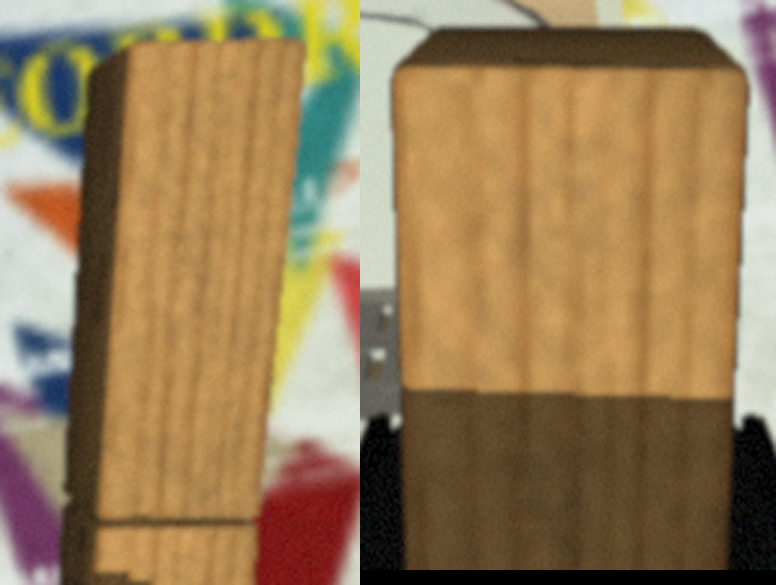

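```bash
python3 - <<'E'
from m import *
c=pickle.load(open("w2.pkl","rb"));S=pickle.load(open("s2.pkl","rb"))
A=[(395+(u-1)/3,20+(v-1)/3) for u,v in[(131,42),(303,41),(96,521),(256,521)]]
q,r=fit(c,A,[(120.5,22),(120.5,-22),(0,22),(0,-22)],.051); print("stack",q[:2].round(4),np.degrees(q[2]).round(2),r.tolist())
B=[(235+(u-360.8)/2.6,145+(v-1)/3) for u,v in[(396,68),(748,67),(403,565),(732,565)]]
T=np.array(S["tcp_pos"]);R=np.array(S["ee_rot"])
for dz in(.006,.010,.014):
    W=w(c,B,T[2]+dz); print(dz,((W-T)@R*1000).round(1).tolist())
d=np.array([*q[:2],.09])-T;print(R.T@d*100,"tool yaw",np.degrees(np.arctan2(R[1,0],R[0,0])))
E
```

```text
stack [ 0.4135 -0.1012] 1.59 [[0.7, 0.9], [0.9, -1.0], [-1.0, 0.3], [-0.6, -0.2]]
0.006 [[60.3, -21.0, -6.0], [60.4, 22.4, -6.0], [0.9, -22.7, -6.0], [0.9, 22.9, -6.0]]
0.01 [[60.8, -20.4, -10.0], [60.9, 21.8, -10.0], [3.2, -22.0, -10.0], [3.1, 22.3, -10.0]]
0.014 [[61.3, -19.8, -14.0], [61.4, 21.1, -14.0], [5.4, -21.4, -14.0], [5.3, 21.6, -14.0]]
[ 1.23381709 11.3618438  16.04801559] tool yaw 1.1774835405327995
```

{"name": "arm_command", "arguments": {
  "deltas": [
    [0, 0, -0.007, 0.4, 3.5, 0, 0.3],
    [0, 0, -0.007, 0.8, 7, 0, 0.3],
    [0, 0, -0.007, 1.1, 10, 0, 0.3],
    [0, 0, -0.007, 1.1, 11.3, 0, 0.3],
    [0, 0, -0.007, 1.1, 11.3, 4, 0.3],
    [0, 0, -0.007, 1.1, 11.3, 8, 0.3],
    [0, 0, -0.007, 1.1, 11.3, 12, 0.3],
    [0, 0, -0.007, 1.1, 11.3, 14.5, 0.3]
  ]
}}

```text
time_s: 4.67
tcp_pos: [0.4106, -0.1003, 0.1022]
ee_rot: [[1.0, 0.028, -0.005], [0.028, -1.0, 0.0], [-0.005, -0.0, -1.0]]
wrist_force: [0.6, -0.0, -1.1]
gripper_width: 0.513
gripper_force: 30.0
```

{"name": "arm_command", "arguments": {
  "deltas": [
    [0, 0, 0, 0, 0, 0, 0.3],
    [0, 0, 0, 0, 0, 0, 0.3],
    [0, 0, 0, 0, 0, 0, 0.3],
    [0, 0, 0, 0, 0, 0, 0.3]
  ]
}}

```text
time_s: 5.0
tcp_pos: [0.4144, -0.1003, 0.1075]
ee_rot: [[1.0, 0.03, 0.005], [0.03, -1.0, 0.0], [0.005, -0.0, -1.0]]
wrist_force: [0.1, -0.1, -0.6]
gripper_width: 0.515
gripper_force: 30.0
```

```bash
python3 - <<'E'
from m import *
c=cam("wrist","w3"); cam("side","s3");S=sense(); R=np.array(S["ee_rot"]);T=np.array(S["tcp_pos"])
print(T,S["time_s"],np.degrees(np.arctan2(R[1,0],R[0,0])),S["wrist_force"],R.T@(np.array([.4123,-.1008,.087])-T)*100)
E
```

```text
[ 0.4137317  -0.10044861  0.10725468] 5.1 1.69285713184233 [-0.46668132 -0.38646033 -1.75285142] [-0.15260278  0.03152938  2.02483901]
```

{"name": "arm_command", "arguments": {
  "deltas": [
    [0, 0, 0, 0, 0, 0.3, 0.3],
    [0, 0, 0, 0, 0, 0.6, 0.3],
    [0, 0, 0, 0, 0, 0.9, 0.3],
    [0, 0, 0, 0, 0, 1.2, 0.3],
    [0, 0, 0, 0, 0, 1.5, 0.3],
    [0, 0, 0, 0, 0, 1.5, 0.3],
    [0, 0, 0, 0, 0, 1.5, 0.3],
    [0, 0, 0, 0, 0, 1.5, 0.3]
  ]
}}

```text
time_s: 5.77
tcp_pos: [0.4124, -0.1008, 0.0905]
ee_rot: [[1.0, 0.029, -0.0], [0.029, -1.0, -0.0], [-0.0, 0.0, -1.0]]
wrist_force: [0.5, -0.6, -1.3]
gripper_width: 0.513
gripper_force: 30.0
```

```bash
python3 - <<'E'
from m import *
c=cam("wrist","w4");pickle.dump(c,open("w4.pkl","wb"));S=sense(); R=np.array(S["ee_rot"]);T=np.array(S["tcp_pos"])
print(T,S["time_s"],np.degrees(np.arctan2(R[1,0],R[0,0])),S["wrist_force"],R.T@(np.array([.4123,-.1008,.087])-T)*100)
cv2.imwrite("pics/w4c.png",c["pixels"][:440])
E
```

```text
[ 0.41247618 -0.10077245  0.09059098] 5.8167 1.6757116087328234 [-0.13623521 -0.01801182 -1.71942154] [-0.0177307   0.00221612  0.35909648]
```

View pics/w4c.png

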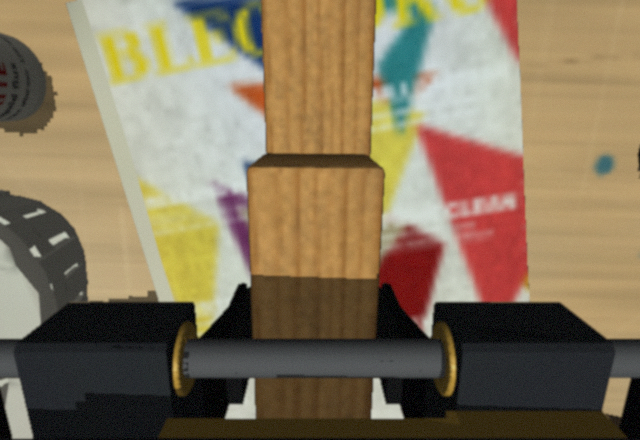

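The held block lines up with the stack: stack edges are 267/371 and block edges 248/384, about the same centre line. Lowering it.

{"name": "arm_command", "arguments": {
  "deltas": [
    [0, 0, 0, 0, 0, 0.1, 0.3],
    [0, 0, 0, 0, 0, 0.2, 0.3],
    [0, 0, 0, 0, 0, 0.3, 0.3],
    [0, 0, 0, 0, 0, 0.35, 0.3],
    [0, 0, 0, 0, 0, 0.35, 0.3],
    [0, 0, 0, 0, 0, 0.35, 0.3]
  ]
}}

```text
time_s: 6.32
tcp_pos: [0.4124, -0.1007, 0.0874]
ee_rot: [[1.0, 0.029, 0.0], [0.029, -1.0, -0.0], [0.0, 0.0, -1.0]]
wrist_force: [-2.2, 0.6, 3.7]
gripper_width: 0.514
gripper_force: 30.0
```

{"name": "arm_command", "arguments": {
  "deltas": [
    [0, 0, 0, 0, 0, 0.05, 0.3],
    [0, 0, 0, 0, 0, 0.05, 0.3],
    [0, 0, 0, 0, 0, 0.05, 0],
    [0, 0, 0, 0, 0, 0.05, -0.1],
    [0, 0, 0, 0, 0, 0.05, -0.2],
    [0, 0, 0, 0, 0, 0.05, -0.4],
    [0, 0, 0, 0, 0, 0.05, -0.4],
    [0, 0, 0, 0, 0, 0.05, -0.4]
  ]
}}

```text
time_s: 6.98
tcp_pos: [0.4124, -0.1008, 0.0864]
ee_rot: [[1.0, 0.029, -0.0], [0.029, -1.0, -0.0], [-0.0, 0.0, -1.0]]
wrist_force: [-0.1, 0.1, -1.0]
gripper_width: 0.682
gripper_force: 0.0
```

{"name": "arm_command", "arguments": {
  "deltas": [
    [0, 0, 0, 0, 0, -1, -0.4],
    [0, 0, 0, 0, 0, -3, -0.4],
    [0, 0, 0, 0, 0, -6, -0.4],
    [0, 0, 0, 0, 0, -10, -0.4],
    [0, 0, 0, 0, 0, -14, -0.4],
    [0, 0, 0, 0, 0, -17, -0.4],
    [0, 0, 0, 0, 0, -17, -0.4],
    [0, 0, 0, 0, 0, -17, -0.4]
  ]
}}

```text
time_s: 7.65
tcp_pos: [0.4131, -0.1006, 0.2582]
ee_rot: [[1.0, 0.029, 0.005], [0.029, -1.0, 0.001], [0.005, -0.001, -1.0]]
wrist_force: [-1.0, -0.8, 0.1]
gripper_width: 0.703
gripper_force: 0.0
```

```bash
python3 - <<'E'
from m import *
c=cam("wrist","w5");pickle.dump(c,open("w5.pkl","wb"));S=sense();print(S["tcp_pos"],S["joints"])
E
```

```text
[ 0.41206221 -0.10061492  0.25644793] [ 8.38460983e+00  1.22193171e+00 -2.42442128e+01 -3.85704174e-02
 -6.45002771e+01  8.32870315e+01]
```

View pics/w5.png

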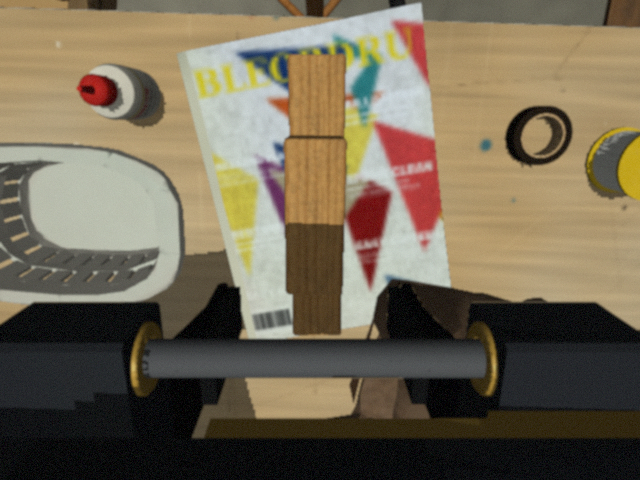

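The block sits on the stack: its top is at rows 139–293, and the lower course spans rows 54–334 with a matching centre column. Checking the centring.

```bash
python3 - <<'E'
from m import *
c=pickle.load(open("w5.pkl","rb"))
q,r=fit(c,[(289.5,54),(345.5,54),(292,334),(341,334)],[(120.5,22),(120.5,-22),(-120.5,22),(-120.5,-22)],.051);print(q,r.tolist())
q,r=fit(c,[(285,139),(347,139),(286.5,293),(343.5,293)],[(60,22),(60,-22),(-60,22),(-60,-22)],.095);print(q,r.tolist())
E
python3 - <<'E'
import sys; sys.path.insert(0,".")
from h import *
S=sense();R=np.array(S["ee_rot"]);T=np.array(S["tcp_pos"])
a=np.radians(103.7);O=np.array([.581,.400]);ex=np.array([np.cos(a),np.sin(a)]);ey=np.array([-np.sin(a),np.cos(a)])
for l in [(-47,200),(-130,200)]:
    P=O+ex*l[0]/1000+ey*l[1]/1000; print(l,P, R.T@(np.array([*P,.256])-T)*100)
E
```

```text
[ 0.41451706 -0.1024647   0.02728351] [[1.4, 0.7], [1.4, -0.6], [-1.3, -0.6], [-1.4, 0.5]]
[ 0.41423092 -0.10108652  0.02409257] [[1.4, 0.3], [1.2, -0.1], [-1.2, -0.3], [-1.4, 0.2]]
(-47, 200) [0.39782157 0.30696956] [ -0.24631442 -40.78253572   0.072077  ]
(-130, 200) [0.41747913 0.22633099] [  1.48572298 -32.6652686    0.06750625]
```

The upper block is centred to about 1.5 mm and in line with the lower blocks. Moving on to the gauge's tail.

{"name": "arm_command", "arguments": {
  "deltas": [
    [0, 0, -0.03, -1.1, -4, 0, -0.15],
    [0, 0, -0.06, -2.2, -8, 0, -0.15],
    [0, 0, -0.09, -3.3, -12, 0, -0.15],
    [0, 0, -0.12, -4.4, -16, 0, -0.15],
    [0, 0, -0.15, -5.5, -20, 0, -0.15],
    [0, 0, -0.18, -6.6, -24, 0, -0.15],
    [0, 0, -0.2, -7.7, -28, 0, -0.15],
    [0, 0, -0.21, -8.8, -32, 0, -0.15]
  ]
}}

```text
time_s: 8.37
tcp_pos: [0.3132, 0.2175, 0.255]
ee_rot: [[0.971, 0.238, -0.002], [0.238, -0.971, -0.003], [-0.002, 0.002, -1.0]]
wrist_force: [1.1, 0.7, 0.9]
gripper_width: 0.578
gripper_force: 0.0
```

```bash
cat > g.py <<'E'
from m import *
a=np.radians(103.7);O=np.array([.581,.400]);M=np.array([[np.cos(a),-np.sin(a)],[np.sin(a),np.cos(a)]])
def go(x,y,z):
    S=sense();R=np.array(S["ee_rot"]);T=np.array(S["tcp_pos"]);P=O+M@np.array([x,y])/1000
    print("t",round(S["time_s"],2),"now slot",((T[:2]-O)@M*1000).round(1),T[2].round(4),"yaw",np.degrees(np.arctan2(R[1,0],R[0,0])).round(2),"delta",(R.T@(np.array([*P,z])-T)*100).round(2),"F",np.round(S["wrist_force"],1),"w",round(S["gripper_width"],3))
E
python3 -c "
from g import *
go(-35,305,.15)"
```

```text
t 8.37 now slot [-113.9  303.4] 0.255 yaw 13.79 delta [-0.12 -7.91 10.49] F [1.1 0.7 0.9] w 0.578
```

{"name": "arm_command", "arguments": {
  "deltas": [
    [0, 0, 0, -0.1, -4, 0, -0.15],
    [0, 0, 0, -0.1, -7.9, 0, -0.15],
    [0, 0, 0, -0.1, -7.9, 3, -0.15],
    [0, 0, 0, -0.1, -7.9, 6, -0.15],
    [0, 0, 0, -0.1, -7.9, 6, -0.15],
    [0, 0, 0, -0.1, -7.9, 6, -0.15]
  ]
}}

```text
time_s: 8.87
tcp_pos: [0.2947, 0.2916, 0.1946]
ee_rot: [[0.971, 0.237, -0.002], [0.237, -0.971, -0.007], [-0.004, 0.006, -1.0]]
wrist_force: [0.3, 0.2, 0.7]
gripper_width: 0.578
gripper_force: 0.0
```

```bash
python3 -c "
from g import *
go(-35,305,.046)
c=cam('wrist','w6');pickle.dump(c,open('w6.pkl','wb'))"
```

```text
t 8.87 now slot [-37.6 303.8] 0.1946 yaw 13.73 delta [-0.06 -0.34 14.86] F [0.3 0.2 0.7] w 0.578
```

View pics/w6.png

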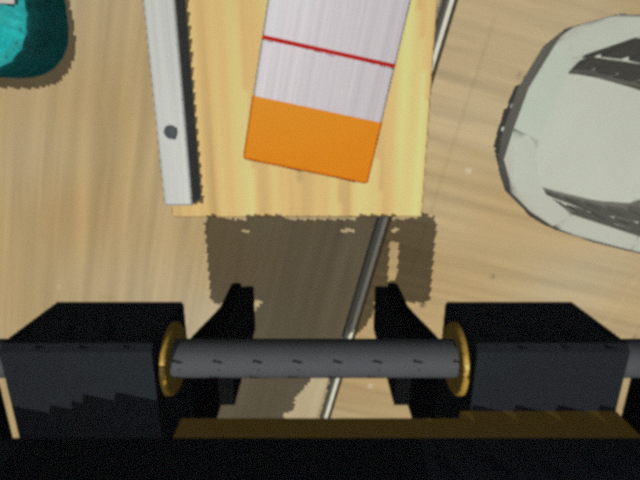

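The view shows the fence end at (166–193, 205), board end corners (174,215) and (421,216), gauge tail corners (244,157) and (368,182), and the red line from (264,38) to (394,65). My ten viewings are used up, so I'll measure numerically from here.

```bash
python3 - <<'E'
from g import *
c=pickle.load(open("w6.pkl","rb"))
f=lambda uv,z:((w(c,uv,z)[:,:2]-O)@M*1000).round(1).tolist()
print("fence end",f([(193,204),(166,205)],.048),"board",f([(421,216),(174,215)],.022))
q,r=fit(c,[(264,38),(394,65),(244,157),(368,182)],[(45,-10),(-45,-10),(45,70),(-45,70)],.034)
print("gauge",((q[:2]-O)@M*1000).round(1),np.degrees(q[2])-103.7,r.tolist(), f([(244,157),(368,182)],.034))
# pixel colour samples
p=c["pixels"]
for u,v in[(330,52),(329,51),(310,140),(300,90)]: print(p[v,u])
b=cv2.imread("pics/w1.png"); print(b[240,180],b[200,446],b[220,510])
E
```

```text
fence end [[46.0, 288.2], [64.8, 288.9]] board [[-119.7, 303.4], [68.5, 302.3]]
gauge [-46.2 198.3] -11.206699952361433 [[0.8, 1.5], [0.3, -1.3], [-0.7, -0.0], [-0.4, -0.2]] [[11.4, 257.5], [-76.6, 275.3]]
[ 49  50 174]
[ 41  43 177]
[ 35 134 217]
[197 195 202]
[169  98  46] [31 38 88] [ 17 123 224]
```

{"name": "arm_command", "arguments": {
  "deltas": [
    [0, 0, 0, -0.1, -0.3, 4, -0.15],
    [0, 0, 0, -0.1, -0.3, 8, -0.15],
    [0, 0, 0, -0.1, -0.3, 11, -0.15],
    [0, 0, 0, -0.1, -0.3, 12.5, -0.15],
    [0, 0, 0, -0.1, -0.3, 13.5, -0.15],
    [0, 0, 0, -0.1, -0.3, 14.5, -0.15],
    [0, 0, 0, -0.1, -0.3, 14.8, -0.15],
    [0, 0, 0, -0.1, -0.3, 14.8, -0.15]
  ]
}}

```text
time_s: 9.58
tcp_pos: [0.2944, 0.2963, 0.0491]
ee_rot: [[0.972, 0.237, 0.001], [0.237, -0.972, 0.001], [0.001, -0.001, -1.0]]
wrist_force: [0.4, 0.2, -0.1]
gripper_width: 0.574
gripper_force: 0.0
```

{"name": "arm_command", "arguments": {
  "deltas": [
    [0, 0, 0, 0.3, 0, 0, -0.15],
    [0, 0, 0, 0.8, 0, 0, -0.15],
    [0, 0, 0, 1.3, 0, 0, -0.15],
    [0, 0, 0, 1.8, 0, 0, -0.15],
    [0, 0, 0, 2.3, 0, 0, -0.15],
    [0, 0, 0, 2.8, 0, 0, -0.15],
    [0, 0, 0, 3.3, 0, 0, -0.15],
    [0, 0, 0, 3.8, 0, 0, -0.15]
  ]
}}

```text
time_s: 10.25
tcp_pos: [0.3307, 0.3041, 0.0484]
ee_rot: [[0.972, 0.236, -0.001], [0.236, -0.972, -0.001], [-0.001, 0.001, -1.0]]
wrist_force: [-2.6, -1.7, 2.0]
gripper_width: 0.574
gripper_force: 1.4
```

```bash
cat >> g.py <<'E'
def red(c):
    p=c["pixels"].astype(int);b,g,r=p[...,0],p[...,1],p[...,2]
    m=(r>80)&(r>1.9*g)&(r>1.9*b)&(abs(g-b)<35); m=m.astype(np.uint8)
    n,l,s,_=cv2.connectedComponentsWithStats(m,connectivity=8)
    out=[]
    for i in range(1,n):
        if s[i,4]<25: continue
        v,u=np.where(l==i); W=(w(c,np.c_[u,v],.034)[:,:2]-O)@M*1000
        mm=W.mean(0); d=np.linalg.svd(W-mm)[2][0] if len(W)<5000 else np.array([0,0])
        if not(-140<mm[0]<60 and -60<mm[1]<320): continue
        pr=(W-mm)@d; ang=np.degrees(np.arctan(d[1]/d[0])) if d[0] else 0
        out.append((mm.round(1).tolist(),"len",round(np.ptp(pr),1),"yaw",round(ang,2),"mid",(mm+d*(pr.max()+pr.min())/2).round(1).tolist()))
    return out
def look(*n):
    for k in n: print(k,red(cam(k)))
E
python3 -c "
from g import *
go(-35,250,.045)
look('wrist','top')"
```

```text
t 10.25 now slot [-33.9 265.9] 0.0484 yaw 13.67 delta [1.59 0.11 0.34] F [-2.6 -1.7  2. ] w 0.574
wrist [([-43.2, 171.9], 'len', np.float64(89.0), 'yaw', np.float64(-7.84), 'mid', [-43.7, 172.0])]
top []
```

{"name": "arm_command", "arguments": {
  "deltas": [
    [0, 0, 0, -0.2, 0, 0.1, -0.15],
    [0, 0, 0, 0, 0, 0.25, -0.15],
    [0, 0, 0, 0.5, 0, 0.3, -0.15],
    [0, 0, 0, 1, 0, 0.3, -0.15],
    [0, 0, 0, 1.5, 0, 0.3, -0.15],
    [0, 0, 0, 2, 0, 0.3, -0.15],
    [0, 0, 0, 2.5, 0, 0.3, -0.15],
    [0, 0, 0, 3, 0, 0.3, -0.15]
  ]
}}

```text
time_s: 11.02
tcp_pos: [0.3604, 0.3121, 0.0454]
ee_rot: [[0.972, 0.237, 0.0], [0.237, -0.972, 0.0], [0.0, -0.0, -1.0]]
wrist_force: [-0.4, -0.8, -0.2]
gripper_width: 0.577
gripper_force: 0.6
```

```bash
python3 -c "
from g import *
go(-35,210,.045)
look('wrist')"
```

```text
t 11.02 now slot [-33.2 235.1] 0.0454 yaw 13.7 delta [2.51 0.18 0.05] F [-0.4 -0.8 -0.2] w 0.577
wrist [([-35.1, 143.7], 'len', np.float64(89.0), 'yaw', np.float64(-2.17), 'mid', [-35.4, 143.7])]
```

{"name": "arm_command", "arguments": {
  "deltas": [
    [0, 0, 0, 0.5, 0, 0, -0.15],
    [0, 0, 0, 1, 0, 0, -0.15],
    [0, 0, 0, 1.5, 0, 0, -0.15],
    [0, 0, 0, 2, 0, 0, -0.15],
    [0, 0, 0, 2.2, 0, 0, -0.15],
    [0, 0, 0, 1.5, 0, 0, -0.15],
    [0, 0, 0, 0.5, 0, 0, -0.15],
    [0, 0, 0, 0, 0, -1, -0.15]
  ]
}}

```text
time_s: 11.73
tcp_pos: [0.3577, 0.31, 0.0544]
ee_rot: [[0.972, 0.236, -0.003], [0.236, -0.972, -0.004], [-0.004, 0.003, -1.0]]
wrist_force: [0.8, -1.2, -0.6]
gripper_width: 0.575
gripper_force: 0.0
```

```bash
python3 -c "
from g import *
go(-115,120,.10)
look('wrist')"
```

```text
t 11.73 now slot [-34.6 238.2] 0.0544 yaw 13.68 delta [11.81  8.05 -4.58] F [ 0.8 -1.2 -0.6] w 0.575
wrist []
```

{"name": "arm_command", "arguments": {
  "deltas": [
    [0, 0, 0, 0, 0, -3, 0.5],
    [0, 0, 0, 0, 0, -6, 1],
    [0, 0, 0, 2, 3.5, -6, 1],
    [0, 0, 0, 5, 6, -6, 1],
    [0, 0, 0, 8, 7.7, -6, 1],
    [0, 0, 0, 10.6, 7.7, -6, 1],
    [0, 0, 0, 10.6, 7.7, -6, 1],
    [0, 0, 0, 10.6, 7.7, -6, 1]
  ]
}}

```text
time_s: 12.45
tcp_pos: [0.4816, 0.2622, 0.1159]
ee_rot: [[0.972, 0.236, 0.001], [0.236, -0.972, 0.001], [0.001, -0.001, -1.0]]
wrist_force: [-0.3, -0.3, -0.3]
gripper_width: 0.06
gripper_force: 0.0
```

```bash
python3 -c "
from g import *
go(-112,132,.046)
c=cam('wrist');cv2.imwrite('pics/w7.png',c['pixels']);pickle.dump(c,open('w7.pkl','wb'));print(red(c));look('top','side')"
```

```text
t 12.45 now slot [-110.3  129.2] 0.1159 yaw 13.64 delta [-0.29  0.17  6.99] F [-0.3 -0.3 -0.3] w 0.06
[([-32.0, 122.3], 'len', np.float64(88.2), 'yaw', np.float64(-0.08), 'mid', [-32.2, 122.3])]
top []
side []
```

{"name": "arm_command", "arguments": {
  "deltas": [
    [0, 0, 0, -0.3, 0.2, 3, 1],
    [0, 0, 0, -0.3, 0.2, 5, 1],
    [0, 0, 0, -0.3, 0.2, 6, 1],
    [0, 0, 0, -0.3, 0.2, 7, 1],
    [0, 0, 0, -0.3, 0.2, 7.1, 1],
    [0, 0, 0, -0.3, 0.2, 7.1, 1],
    [0, 0, 0, -0.3, -0.3, 7.1, 1],
    [0, 0, 0, -0.3, -0.8, 7.1, 1]
  ]
}}

```text
time_s: 13.27
tcp_pos: [0.4767, 0.2701, 0.0456]
ee_rot: [[0.972, 0.237, 0.002], [0.237, -0.972, 0.002], [0.002, -0.001, -1.0]]
wrist_force: [-0.3, -0.2, -0.0]
gripper_width: 0.008
gripper_force: 0.0
```

{"name": "arm_command", "arguments": {
  "deltas": [
    [0, 0, 0, 0, -0.5, 0, 1],
    [0, 0, 0, 0, -1, 0, 1],
    [0, 0, 0, 0, -1.5, 0, 1],
    [0, 0, 0, 0, -2, 0, 1],
    [0, 0, 0, 0, -2.5, 0, 1],
    [0, 0, 0, 0, -3, 0, 1],
    [0, 0, 0, 0, -3.3, 0, 1],
    [0, 0, 0, 0, -3.3, 0, 1]
  ]
}}

```text
time_s: 13.93
tcp_pos: [0.4682, 0.3019, 0.0445]
ee_rot: [[0.971, 0.237, 0.0], [0.237, -0.971, 0.0], [0.0, -0.0, -1.0]]
wrist_force: [-0.1, -0.8, 0.8]
gripper_width: 0.005
gripper_force: 0.4
```

```bash
python3 -c "
from g import *
go(-58,132,.046)
look('wrist')"
```

```text
t 13.93 now slot [-68.6 132.8] 0.0445 yaw 13.73 delta [ 0.08 -1.06 -0.15] F [-0.1 -0.8  0.8] w 0.005
wrist [([27.1, 122.7], 'len', np.float64(7.6), 'yaw', np.float64(-0.01), 'mid', [27.1, 122.7]), ([-15.9, 122.6], 'len', np.float64(20.0), 'yaw', np.float64(-0.66), 'mid', [-15.2, 122.6])]
```

{"name": "arm_command", "arguments": {
  "deltas": [
    [0, 0, 0, 0, -0.5, 0, 1],
    [0, 0, 0, 0, -0.9, 0, 1],
    [0, 0, 0, 0, -1.2, 0, 1],
    [0, 0, 0, 0, -1.35, 0, 1],
    [0, 0, 0, 0, -1.5, 0, 1],
    [0, 0, 0, 0, -1.55, 0, 1],
    [0, 0, 0, 0, -1.55, 0, 1]
  ]
}}

```text
time_s: 14.57
tcp_pos: [0.4646, 0.3166, 0.0444]
ee_rot: [[0.972, 0.237, -0.0], [0.237, -0.972, 0.0], [0.0, -0.0, -1.0]]
wrist_force: [0.1, -0.3, -0.2]
gripper_width: 0.008
gripper_force: 0.3
```

```bash
python3 -c "
from g import *
go(-53,132,.046)
look('wrist')"
```

```text
t 14.57 now slot [-53.5 132.9] 0.0444 yaw 13.7 delta [ 0.09 -0.05 -0.16] F [ 0.1 -0.3 -0.2] w 0.008
wrist [([43.0, 122.8], 'len', np.float64(7.3), 'yaw', np.float64(0.9), 'mid', [42.7, 122.8]), ([-0.3, 122.6], 'len', np.float64(18.4), 'yaw', np.float64(-0.48), 'mid', [-0.1, 122.6])]
```

{"name": "arm_command", "arguments": {
  "deltas": [
    [0, 0, 0, 0, -0.1, 0, 1],
    [0, 0, 0, 0, -0.15, 0, 1],
    [0, 0, 0, 0, -0.2, 0, 1],
    [0, 0, 0, 0, -0.2, 0, 1]
  ]
}}

```text
time_s: 14.95
tcp_pos: [0.4645, 0.3173, 0.0444]
ee_rot: [[0.972, 0.237, -0.0], [0.237, -0.972, -0.002], [-0.001, 0.001, -1.0]]
wrist_force: [4.0, -4.8, -0.8]
gripper_width: 0.007
gripper_force: 2.6
```

```bash
python3 -c "
from g import *
go(-53,132,.046)
look('wrist')"
```

```text
t 14.95 now slot [-52.7 132.8] 0.0444 yaw 13.7 delta [ 0.08  0.03 -0.16] F [ 4.  -4.8 -0.8] w 0.007
wrist [([43.1, 122.7], 'len', np.float64(7.3), 'yaw', np.float64(0.93), 'mid', [43.0, 122.7]), ([-0.4, 122.6], 'len', np.float64(18.8), 'yaw', np.float64(0.22), 'mid', [0.3, 122.6])]
```

{"name": "arm_command", "arguments": {
  "deltas": [
    [0, 0, 0, 0, 0.3, 0, 1],
    [0, 0, 0, 0, 1.5, 0, 1],
    [0, 0, 0, 0, 1.5, -3, 1],
    [0, 0, 0, 0, 1.5, -6.5, 0.5],
    [0, 0, 0, -3, -1, -6.5, -0.15],
    [0, 0, 0, -6, -4, -6.5, -0.15],
    [0, 0, 0, -9, -5.3, -6.5, -0.15],
    [0, 0, 0, -9.8, -5.3, -6.5, -0.15]
  ]
}}

```text
time_s: 15.67
tcp_pos: [0.3533, 0.347, 0.11]
ee_rot: [[0.971, 0.24, -0.001], [0.24, -0.971, 0.001], [-0.0, -0.001, -1.0]]
wrist_force: [-0.5, -0.1, -0.2]
gripper_width: 0.296
gripper_force: 0.0
```

{"name": "arm_command", "arguments": {
  "deltas": [
    [0, 0, 0, 0, 0, 0, -0.15],
    [0, 0, 0, 0, 0, 0, -0.15],
    [0, 0, 0, 0, 0, 0, -0.15]
  ]
}}

```text
time_s: 15.92
tcp_pos: [0.3573, 0.3467, 0.1098]
ee_rot: [[0.972, 0.236, 0.001], [0.236, -0.972, 0.001], [0.001, -0.001, -1.0]]
wrist_force: [0.0, -0.1, -0.6]
gripper_width: 0.518
gripper_force: 0.0
```

```bash
python3 -c "
from g import *
go(0,230,.045)
c=cam('wrist');cv2.imwrite('pics/w8.png',c['pixels']);pickle.dump(c,open('w8.pkl','wb'));print(red(c))"
```

```text
t 15.92 now slot [  1.2 230. ] 0.1098 yaw 13.67 delta [-0.01  0.12  6.48] F [ 0.  -0.1 -0.6] w 0.518
[([0.7, 122.6], 'len', np.float64(88.7), 'yaw', np.float64(0.14), 'mid', [2.0, 122.6])]
```

{"name": "arm_command", "arguments": {
  "deltas": [
    [0, 0, 0, 0, 0.1, 3, -0.15],
    [0, 0, 0, 0, 0.1, 5, -0.15],
    [0, 0, 0, 0, 0.1, 6, -0.15],
    [0, 0, 0, 0, 0.1, 6.5, -0.15],
    [0, 0, 0, 0, 0.1, 6.5, -0.15],
    [0, 0, 0, 0.4, 0.1, 6.5, -0.15],
    [0, 0, 0, 0.9, 0.1, 6.5, -0.15],
    [0, 0, 0, 1.4, 0.1, 6.5, -0.15]
  ]
}}

```text
time_s: 16.63
tcp_pos: [0.3714, 0.3497, 0.0455]
ee_rot: [[0.972, 0.237, 0.001], [0.237, -0.972, 0.002], [0.002, -0.002, -1.0]]
wrist_force: [0.5, -0.2, 0.1]
gripper_width: 0.574
gripper_force: 0.0
```

{"name": "arm_command", "arguments": {
  "deltas": [
    [0, 0, 0, 0.6, 0, 0, -0.15],
    [0, 0, 0, 1.2, 0, 0, -0.15],
    [0, 0, 0, 1.8, 0, 0, -0.15],
    [0, 0, 0, 2.4, 0, 0, -0.15],
    [0, 0, 0, 3, 0, 0, -0.15],
    [0, 0, 0, 3.6, 0, 0, -0.15],
    [0, 0, 0, 4.2, 0, 0, -0.15],
    [0, 0, 0, 4.8, 0, 0, -0.15]
  ]
}}

```text
time_s: 17.3
tcp_pos: [0.4174, 0.3603, 0.0445]
ee_rot: [[0.972, 0.237, -0.0], [0.237, -0.972, -0.0], [-0.0, 0.0, -1.0]]
wrist_force: [-3.6, -0.7, 3.8]
gripper_width: 0.566
gripper_force: 1.9
```

```bash
python3 -c "
from g import *
go(0,130,.045)
look('wrist')"
```

```text
t 17.3 now slot [  0.2 168.4] 0.0445 yaw 13.7 delta [ 3.84  0.02 -0.05] F [-3.6 -0.7  3.8] w 0.566
wrist [([1.6, 78.1], 'len', np.float64(89.5), 'yaw', np.float64(-0.01), 'mid', [1.6, 78.1])]
```

Straight and free so far, with the line at y = 78 mm. I'll push another 58 mm.

{"name": "arm_command", "arguments": {
  "deltas": [
    [0, 0, 0, 0.6, 0, 0, -0.15],
    [0, 0, 0, 1.2, 0, 0, -0.15],
    [0, 0, 0, 1.8, 0, 0, -0.15],
    [0, 0, 0, 2.3, 0, 0, -0.15],
    [0, 0, 0, 2.8, 0, 0, -0.15],
    [0, 0, 0, 3.2, 0, 0, -0.15],
    [0, 0, 0, 3.6, 0, 0, -0.15],
    [0, 0, 0, 3.8, 0, 0, -0.15]
  ]
}}

```text
time_s: 18.02
tcp_pos: [0.4545, 0.3695, 0.0444]
ee_rot: [[0.972, 0.237, 0.0], [0.237, -0.972, 0.0], [0.0, -0.0, -1.0]]
wrist_force: [-1.2, -0.8, 0.4]
gripper_width: 0.574
gripper_force: 0.9
```

{"name": "arm_command", "arguments": {
  "deltas": [
    [0, 0, 0, 0.5, 0, 0, -0.15],
    [0, 0, 0, 0.9, 0, 0, -0.15],
    [0, 0, 0, 1.3, 0, 0, -0.15],
    [0, 0, 0, 1.7, 0, 0, -0.15],
    [0, 0, 0, 2, 0, 0, -0.15],
    [0, 0, 0, 2, 0, 0, -0.15]
  ]
}}

```text
time_s: 18.52
tcp_pos: [0.4742, 0.3744, 0.0446]
ee_rot: [[0.972, 0.237, 0.001], [0.237, -0.972, 0.001], [0.001, -0.0, -1.0]]
wrist_force: [-0.7, -0.0, -0.4]
gripper_width: 0.575
gripper_force: 0.0
```

```bash
cat >> g.py <<'E'
def mouth(c):
    # bridge's mouth edge: blue top at z=.058, red line at z=.034; along lines of constant slot x
    hsv=cv2.cvtColor(c["pixels"],cv2.COLOR_BGR2HSV); out=[]
    for x in(-30,-15,0,15,30):
        ys=np.arange(-50,60,.5); P=np.array([[*(O+M@np.array([x,y])/1000),.058] for y in ys]); u=px(c,P)
        h=np.array([hsv[int(round(v)),int(round(k))] if 0<=v<480 and 0<=k<640 else (0,0,0) for k,v in u.round()[:, [0,1]]])
        b=(h[:,0]>100)&(h[:,0]<125)&(h[:,1]>120)
        out.append(float(ys[b].max()) if b.any() else None)
    return out
E
python3 -c "
from g import *
go(0,92,.045)
c=cam('wrist');cv2.imwrite('pics/w9.png',c['pixels']);pickle.dump(c,open('w9.pkl','wb'));print(red(c),mouth(c))
print(mouth(pickle.load(open('w1.pkl','rb'))))"
```

```text
t 18.52 now slot [  0.4 109.8] 0.0446 yaw 13.7 delta [ 1.78  0.04 -0.04] F [-0.7 -0.  -0.4] w 0.575
[([1.7, 19.5], 'len', np.float64(89.4), 'yaw', np.float64(-0.03), 'mid', [1.7, 19.5])] [None, None, None, None, None]
[-0.5, 0.0, 0.0, 0.0, 0.5]
```

```bash
python3 -c "
from g import *
c=pickle.load(open('w9.pkl','rb'))
P=[[*(O+M@np.array([0,y])/1000),z] for y,z in((0,.058),(0,.04),(-60,.058),(10,.058),(19.5,.034))]
u=px(c,P);print(u.round(1).tolist())
col=int(u[0,0]);v0=int(u[0,1])
for v in range(max(0,v0-30),v0+60,3): print(v,c['pixels'][v,col].tolist(),end=' ')
"
```

```text
[[318.0, -11.6], [317.5, 4.4], [318.6, -304.3], [317.9, 28.9], [317.2, 73.0]]
0 [50, 52, 52] 3 [86, 84, 88] 6 [87, 87, 87] 9 [83, 82, 85] 12 [86, 86, 86] 15 [132, 130, 132] 18 [177, 175, 182] 21 [172, 172, 179] 24 [175, 178, 180] 27 [172, 169, 177] 30 [179, 177, 182] 33 [176, 175, 181] 36 [178, 177, 181] 39 [175, 174, 179] 42 [175, 173, 179] 45 [177, 172, 181] 48 [174, 172, 177]
```

{"name": "arm_command", "arguments": {
  "deltas": [
    [0, 0, 0, 0.4, 0, 0, -0.15],
    [0, 0, 0, 0.8, 0, 0, -0.15],
    [0, 0, 0, 1.2, 0, 0, -0.15],
    [0, 0, 0, 1.5, 0, 0, -0.15],
    [0, 0, 0, 1.6, 0, 0, -0.15],
    [0, 0, 0, 1.6, 0, 0, -0.15],
    [0, 0, 0, 1.2, 0, 0, -0.15],
    [0, 0, 0, 0.2, 0, 0, -0.15]
  ]
}}

```text
time_s: 19.23
tcp_pos: [0.4762, 0.3752, 0.0446]
ee_rot: [[0.972, 0.236, 0.002], [0.236, -0.972, 0.002], [0.002, -0.001, -1.0]]
wrist_force: [1.4, 0.7, -0.2]
gripper_width: 0.576
gripper_force: 0.0
```

{"name": "arm_command", "arguments": {
  "deltas": [
    [0, 0, 0, 0, 0, -2, -0.15],
    [0, 0, 0, 0, 0, -6, -0.15],
    [0, 0, 0, 0, 0, -10, -0.15],
    [0, 0, 0, 0, 0, -14, -0.15],
    [0, 0, 0, 0, 0, -15, -0.15],
    [0, 0, 0, 0, 0, -15, -0.15],
    [0, 0, 0, 0, 0, -15, -0.15],
    [0, 0, 0, 0, 0, -15, -0.15]
  ]
}}

```text
time_s: 19.9
tcp_pos: [0.4741, 0.3738, 0.193]
ee_rot: [[0.972, 0.237, -0.002], [0.237, -0.972, -0.002], [-0.002, 0.001, -1.0]]
wrist_force: [-0.4, -0.7, 0.3]
gripper_width: 0.578
gripper_force: 0.0
```

```bash
cat >> g.py <<'E'
def scan(c,x,z,y0,y1):
    ys=np.arange(y0,y1,1.); u=px(c,[[*(O+M@np.array([x,y])/1000),z] for y in ys])
    for y,(k,v) in zip(ys,u): print(y,c["pixels"][int(round(v)),int(round(k))].tolist() if 0<=v<480 and 0<=k<640 else None,end='; ')
    print()
E
python3 -c "
from g import *
go(0,92,.045)
c=cam('wrist');cv2.imwrite('pics/w10.png',c['pixels']);pickle.dump(c,open('w10.pkl','wb'));print(red(c),mouth(c))
scan(c,0,.034,-12,18)"
```

```text
t 19.9 now slot [-1.0e-01  1.1e+02] 0.193 yaw 13.7 delta [ 1.84 -0.03 14.79] F [-0.4 -0.7  0.3] w 0.578
[([1.3, 4.0], 'len', np.float64(89.9), 'yaw', np.float64(-0.02), 'mid', [1.5, 4.0])] [-0.5, -0.5, 0.0, -0.5, -0.5]
-12.0 [159, 91, 43]; -11.0 [162, 93, 45]; -10.0 [164, 94, 43]; -9.0 [158, 90, 36]; -8.0 [158, 89, 35]; -7.0 [164, 94, 46]; -6.0 [148, 84, 39]; -5.0 [133, 75, 30]; -4.0 [93, 52, 19]; -3.0 [46, 33, 23]; -2.0 [54, 53, 51]; -1.0 [84, 84, 85]; 0.0 [93, 95, 96]; 1.0 [96, 93, 96]; 2.0 [118, 118, 130]; 3.0 [110, 111, 148]; 4.0 [41, 43, 163]; 5.0 [111, 109, 176]; 6.0 [155, 153, 181]; 7.0 [190, 187, 193]; 8.0 [189, 189, 195]; 9.0 [192, 190, 194]; 10.0 [193, 194, 198]; 11.0 [188, 188, 194]; 12.0 [191, 188, 194]; 13.0 [190, 189, 194]; 14.0 [188, 185, 194]; 15.0 [188, 189, 194]; 16.0 [189, 190, 195]; 17.0 [192, 190, 195];
```

{"name": "arm_command", "arguments": {
  "deltas": [
    [0, 0, 0, 0, 0, 4, -0.15],
    [0, 0, 0, 0, 0, 8, -0.15],
    [0, 0, 0, 0, 0, 11, -0.15],
    [0, 0, 0, 0, 0, 13, -0.15],
    [0, 0, 0, 0, 0, 14.8, -0.15],
    [0, 0, 0, 0.4, 0, 14.8, -0.15],
    [0, 0, 0, 0.9, 0, 14.8, -0.15],
    [0, 0, 0, 1.2, 0, 14.8, -0.15]
  ]
}}

```text
time_s: 20.62
tcp_pos: [0.4868, 0.377, 0.0452]
ee_rot: [[0.972, 0.237, -0.001], [0.237, -0.972, -0.002], [-0.002, 0.001, -1.0]]
wrist_force: [0.5, -0.5, 0.4]
gripper_width: 0.574
gripper_force: 0.0
```

{"name": "arm_command", "arguments": {
  "deltas": [
    [0, 0, 0, 0, 0, 0, -0.15],
    [0, 0, 0, 0, 0, 0, -0.15],
    [0, 0, 0, 0, 0, 0, -0.15]
  ]
}}

```text
time_s: 20.87
tcp_pos: [0.4867, 0.3771, 0.0465]
ee_rot: [[0.972, 0.237, -0.0], [0.237, -0.972, -0.0], [-0.0, 0.0, -1.0]]
wrist_force: [-0.5, 0.3, 0.7]
gripper_width: 0.578
gripper_force: 0.0
```

```bash
python3 -c "
from g import *
go(0,90,.045)"
```

```text
t 20.87 now slot [ 0.1 97. ] 0.0465 yaw 13.69 delta [0.7  0.01 0.15] F [-0.5  0.3  0.7] w 0.578
```

{"name": "arm_command", "arguments": {
  "deltas": [
    [0, 0, 0, 0.2, 0, 0.1, -0.15],
    [0, 0, 0, 0.35, 0, 0.1, -0.15],
    [0, 0, 0, 0.5, 0, 0.1, -0.15],
    [0, 0, 0, 0.6, 0, 0.1, -0.15],
    [0, 0, 0, 0.7, 0, 0.1, -0.15],
    [0, 0, 0, 0.7, 0, 0.1, -0.15],
    [0, 0, 0, 0.7, 0, 0.1, -0.15]
  ]
}}

```text
time_s: 21.45
tcp_pos: [0.4935, 0.3788, 0.0456]
ee_rot: [[0.972, 0.237, -0.0], [0.237, -0.972, -0.0], [-0.0, 0.0, -1.0]]
wrist_force: [-2.0, -0.4, 1.7]
gripper_width: 0.576
gripper_force: 1.4
```

```bash
python3 -c "
from g import *
go(0,90,.045)"
```

```text
t 21.45 now slot [ 0.1 90. ] 0.0456 yaw 13.7 delta [0.   0.01 0.06] F [-2.  -0.4  1.7] w 0.576
```

{"name": "arm_command", "arguments": {
  "deltas": [
    [0, 0, 0, -0.5, 0, 0, -0.15],
    [0, 0, 0, -2, 0, 0, -0.15],
    [0, 0, 0, -2, 0, -4, -0.15],
    [0, 0, 0, -2, 0, -8, -0.15],
    [0, 0, 0, -2, 0, -12, -0.15],
    [0, 0, 0, -2, 0, -15, -0.15],
    [0, 0, 0, -2, 0, -15, -0.15],
    [0, 0, 0, -2, 0, -15, -0.15]
  ]
}}

```text
time_s: 22.12
tcp_pos: [0.4751, 0.3754, 0.1982]
ee_rot: [[0.971, 0.237, 0.004], [0.237, -0.971, 0.006], [0.006, -0.004, -1.0]]
wrist_force: [-0.3, -1.0, -0.6]
gripper_width: 0.573
gripper_force: 0.0
```

```bash
python3 -c "
from g import *
go(0,30,.19)
c=cam('wrist');pickle.dump(c,open('w11.pkl','wb'));print(red(c),mouth(c))
scan(c,0,.034,-8,10)"
```

```text
t 22.12 now slot [  1.2 108.7] 0.1982 yaw 13.71 delta [7.87 0.13 0.86] F [-0.3 -1.  -0.6] w 0.573
[] [-0.5, -0.5, -0.5, -0.5, -0.5]
-8.0 [159, 92, 40]; -7.0 [159, 89, 39]; -6.0 [156, 90, 41]; -5.0 [129, 73, 36]; -4.0 [108, 61, 28]; -3.0 [58, 35, 23]; -2.0 [48, 46, 61]; -1.0 [34, 34, 71]; 0.0 [18, 26, 82]; 1.0 [48, 47, 82]; 2.0 [143, 140, 146]; 3.0 [183, 182, 187]; 4.0 [187, 185, 193]; 5.0 [189, 186, 194]; 6.0 [190, 191, 196]; 7.0 [189, 188, 192]; 8.0 [193, 189, 198]; 9.0 [190, 189, 194];
```

The line reads level with the mouth to within about 0.5 mm. As a second check, I'll look at the nose from beyond the far face.

{"name": "arm_command", "arguments": {
  "deltas": [
    [0, 0, 0, 4, 0, 0, -0.15],
    [0, 0, 0, 8, 0, 0, -0.15],
    [0, 0, 0, 12, 0, 0, -0.15],
    [0, 0, 0, 14, 0, 0, -0.15],
    [0, 0, 0, 14, 0, 0, -0.15],
    [0, 0, 0, 14, 0, 0, -0.15],
    [0, 0, 0, 14, 0, 0, -0.15],
    [0, 0, 0, 14, 0, 0, -0.15]
  ]
}}

```text
time_s: 22.83
tcp_pos: [0.6091, 0.4072, 0.1949]
ee_rot: [[0.971, 0.238, -0.001], [0.238, -0.971, -0.001], [-0.001, 0.001, -1.0]]
wrist_force: [-0.7, -0.5, -0.4]
gripper_width: 0.576
gripper_force: 0.0
```

```bash
python3 -c "
from g import *
go(0,0,.19)
c=cam('wrist');pickle.dump(c,open('w12.pkl','wb'))
for x in(-20,10): print('z34');scan(c,x,.034,-75,-50);print('z58');scan(c,x,.058,-68,-52)"
```

```text
t 22.83 now slot [  0.4 -29. ] 0.1949 yaw 13.74 delta [-2.9   0.03  0.49] F [-0.7 -0.5 -0.4] w 0.576
z34
-75.0 [141, 214, 227]; -74.0 [145, 219, 229]; -73.0 [146, 220, 228]; -72.0 [143, 219, 226]; -71.0 [145, 220, 228]; -70.0 [144, 218, 226]; -69.0 [145, 220, 227]; -68.0 [144, 219, 227]; -67.0 [142, 219, 226]; -66.0 [146, 220, 228]; -65.0 [144, 218, 228]; -64.0 [142, 219, 226]; -63.0 [143, 216, 227]; -62.0 [129, 196, 206]; -61.0 [89, 105, 107]; -60.0 [78, 79, 80]; -59.0 [69, 64, 64]; -58.0 [70, 57, 51]; -57.0 [87, 53, 31]; -56.0 [137, 77, 33]; -55.0 [152, 85, 36]; -54.0 [165, 95, 41]; -53.0 [172, 102, 46]; -52.0 [173, 99, 47]; -51.0 [174, 99, 48]; 
z58
-68.0 [147, 219, 228]; -67.0 [147, 221, 228]; -66.0 [131, 193, 207]; -65.0 [107, 151, 161]; -64.0 [85, 84, 86]; -63.0 [80, 78, 78]; -62.0 [68, 56, 49]; -61.0 [86, 53, 35]; -60.0 [137, 79, 41]; -59.0 [154, 90, 39]; -58.0 [172, 99, 44]; -57.0 [173, 98, 45]; -56.0 [171, 99, 45]; -55.0 [168, 94, 39]; -54.0 [171, 100, 43]; -53.0 [171, 100, 43]; 
z34
-75.0 [133, 199, 225]; -74.0 [132, 204, 226]; -73.0 [135, 208, 226]; -72.0 [137, 208, 228]; -71.0 [139, 208, 227]; -70.0 [135, 207, 227]; -69.0 [139, 207, 228]; -68.0 [138, 208, 229]; -67.0 [138, 207, 227]; -66.0 [138, 207, 227]; -65.0 [136, 209, 228]; -64.0 [139, 206, 228]; -63.0 [136, 204, 226]; -62.0 [123, 183, 207]; -61.0 [90, 105, 112]; -60.0 [90, 89, 92]; -59.0 [69, 71, 70]; -58.0 [71, 57, 48]; -57.0 [84, 49, 29]; -56.0 [143, 84, 37]; -55.0 [158, 89, 42]; -54.0 [168, 98, 43]; -53.0 [180, 105, 50]; -52.0 [176, 101, 47]; -51.0 [179, 102, 46]; 
z58
-68.0 [133, 204, 227]; -67.0 [133, 202, 226]; -66.0 [120, 183, 206]; -65.0 [109, 147, 163]; -64.0 [83, 84, 84]; -63.0 [79, 82, 81]; -62.0 [67, 54, 46]; -61.0 [89, 56, 33]; -60.0 [143, 81, 32]; -59.0 [158, 89, 36]; -58.0 [173, 99, 42]; -57.0 [176, 104, 50]; -56.0 [173, 100, 41]; -55.0 [172, 101, 43]; -54.0 [175, 99, 45]; -53.0 [175, 103, 46];
```

```bash
python3 -c "
from station import finish_job
print(finish_job())"
```

```text
the job is handed in; nothing more can be done
None
```

The job is handed in at about 23 s: the pine block is back on its stack, centred over the joint to about 1.5 mm and in line, and the gauge is in the slot with its red line level with the mouth to within about 1 mm.

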